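# Set the coffee mill's grind and hold the purge run

## Task

Get the coffee mill ready for a coarser brew: turn the grind sleeve clockwise to setting 5 and let go of it. Then, with the grind left at 5, clear out the old grounds at full speed: turn the spring-return run dial clockwise past its first two clicks to the third and keep it there against its spring; your program finishes while the fingers still hold the dial at the third click. Keep the run dial off until the sleeve is set, and leave the cup, hopper, tin and brush where they are.

Things in the scene. Friction and masses are not known exactly. Their poses are not given: they have to be found in the camera images.
- mill: Bench coffee mill, black with a bare aluminium deck, fixed on the table: oval base 170 x 290 mm, pedestal, housing 130 (x) x 270 mm (y). Origin: on the table under its middle, z up. Flat deck 250 mm up, hopper taken off. On it stand only the grind sleeve (vertical axis at x 0, y +70 mm, on the round burr head) and the run dial (vertical axis at x 0, y -60 mm). Deck marks do not stand out.
- sleeve_grip (a point): Grind sleeve: knurled black upright round grip, 52 mm across, 30 mm high (258.5 to 288.5 mm above the table), round the open hopper throat. This point: on its axis, half-way up the grip. Below it a black skirt of 36 mm radius, 8 mm thick, turns with it on the deck. x axis: from the axis along the white index line on the skirt; z up.
- grind_sleeve (a joint): Rad, growing clockwise from above. Settings 1 to 8 are 0.35 apart: 1 = 0 (stop), 5 = 1.40, 8 = 2.45 (stop). Starts between 1 and 3 (0 to 0.72). Each clicks: let go in between, it drops to the nearer one; 0.12 N m passes a click. Deck marks show the settings, those of 1 and 5 long (16 mm), others 8 mm. The index line points at 4.367 - joint rad anticlockwise from the mill's +x (2.967 at 5).
- dial_grip (a point): Run dial: black upright bar grip 46 mm long (x), 14 mm wide (y), 26 mm high (258.5 to 284.5 mm above the table) on a round skirt of 23 mm radius, 8 mm thick. This point: on the dial's vertical axis, half-way up the bar. x axis: along the bar to the end with the white line on top; z up.
- run_dial (a joint): Rad, growing clockwise from above: 0 = off (dot), clicks at 0.4, 0.8 and 1.2 (one, two, three strokes; three = full speed), stop at 1.32. Starts at 0. White end points at 3.742 - joint rad anticlockwise from the mill's +x. Once let go, a spring returns it to 0 over all the clicks. It takes 0.13 N m to leave 0, 0.19 N m to reach the third click, 0.15 N m to hold there.
- cup: White mug, 72 mm across and 82 mm high, standing on the mill's base plate under the chute. Bystander: leave it. Origin under its middle.
- hopper: The mill's clear bean hopper, standing upside down on its black lid: 124 mm across, 135 mm high. Bystander: leave it. Origin under its middle.
- bean_tin: Closed steel tin with a paper band, 90 mm across, 120 mm high. Bystander: leave it. Origin under its middle.
- brush: Cleaning brush, 170 mm long, lying on the table. Bystander: leave it.

How it is judged:
By the outcome, as a careful person would: the job done as asked, in the order asked, and still so for the second after the job is handed in, while the arm keeps its last pose, push and grip.
It also fails if it takes over 58 s, if anything falls off the work surface, if the arm or the gripper's body presses on something with over 40 N, if the wrist force passes 120 N, or if a joint passes its speed limit or range.

## Robot

A 6-joint arm with a two-finger parallel gripper is mounted at the origin on the work surface. World frame = base frame: x ahead of the robot, y to its left, z up, the work surface at z = 0. Lengths are in m, angles in rad, forces in N, time in s.
With the tool pointing down it reaches from about 0.35 to 0.85 m from the base axis. Payload 8.1 kg.
Tool frame: the origin (TCP) lies at the centre of the arm's flange, where the gripper is bolted on; the fingertips stand 186 mm ahead of it and the grasp point (between the pads) lies 167 mm ahead of it; z points along the fingers, y is the line along which they close (so a half turn about z gives the same grasp; the last joint's range is limited). The gripper opens to 93 mm and grips with 3 to 60 N. Pads are 15 mm wide; open, the fingers measure 128 mm over their backs; the gripper's body (75 mm by 188 mm) begins 65 mm behind the grasp point.
Start: joints at [1.218, 0.13, 1.488, -0, 1.523, -0.085], TCP at [0.159, 0.579, 0.405] pointing down, gripper open.
Joint ranges: [-2.96, 2.96], [-0.89, 2.26], [0.02, 2.5], [-1.34, 4.48], [0, 2.73], [-2.66, 2.66]. Speed limits (rad/s): [2.39, 2.39, 2.79, 3.14, 3.14, 3.14].

## Interface

Orientations are given as a rotation vector (axis times angle).
In Python, from plant import read_state, read_camera, camera_params, robot gives the robot as it stands.
- The arm moves only by the tool carry_out, never from a script. Its argument "targets" is a list of rows, each an object of numbers: "hand": the opening in per cent of the stroke, from 0 (shut) to 100 (fully open); "x", "y", "z": the shift along the tool's x, y, z in m; "ax", "ay", "az": the turn, a rotation vector about the tool's x, y, z in rad. In form: [{"hand": .., "x": .., "y": .., "z": .., "ax": .., "ay": .., "az": ..}, ...]. A call has 1 to 8 rows; each row is the pose to reach, as a shift and turn from the pose commanded when the call began, along the tool's axes at that moment; what a row does not reach only later rows make up. A row lasts 1/8 s, in which the tool goes at most 62.5 mm and 10.7 degrees, less where a joint would pass 70% of its speed; a pose out of reach is approached as far as the arm can. A call with a gripper value outside its range is refused whole. The fingers move at their own pace and stop on an object; "newtons" is the grip in N (left out, the last holds). Time passes only in rows, so rows that repeat a pose let the fingers close. It gives the time, the measured TCP pose, the force, the opening and the grip force at its end, in the units of the state.
- read_state(): the state, without advancing time (a new reading comes with each control period).
- read_camera(name): name is "side" or "top" or "wrist"; returns (picture, depth): 480x640x3 uint8, blue, green, red; 480x640 float32, m along the optical axis (not along the pixel's ray), 0 where there is no reading.
- camera_params(name): a dict with "fx", "fy", "cx", "cy" (pixels), "position" and "rotation" of the camera in the world. Camera axes: x right, y up, looking along -z (the intrinsics and any distortion apply to the point x, -y, -z); pixel columns grow to the right and rows downward; lengths in m; the calibration is good to about 2 mm. A picture is of the moment at which its call begins: read the wrist's pose just before it. camera_params takes no time and is no camera call; for the wrist camera it gives the pose at the moment of the call.
- robot.close_job(): hands the job in; it is judged then, once.
The state is a dict: "t": time; "q": joint angles; "dq": joint speeds; "joint_torque": joint torques, N m; "tool_pos": TCP position; "orientation": TCP orientation; "force": force on the tool from outside, world axes, zero at the start; "wrist_torque": the same for the moment, N m; "opening": finger opening in m; "gripper_force": force on a finger pad.
Only numpy, scipy, OpenCV 4.12 (cv2) and the standard library are available. Lean on these libraries where they do the work, as an engineer would, in place of code of your own. Each camera call takes 0.05 s, during which the arm holds its last target. There are 200 camera calls.

## Working session

There is one attempt and no reset: what is moved stays moved. The work goes in short steps, Python scripts to look and compute and a tool call to move; the robot and the scene stay as the last step left them, time stands still between calls to the robot, and variables do not carry over. Pictures are saved under pics/ and viewed, at most 10 in all, crops included, and the job is handed in when it is done.

Besides the shell and the picture viewer there is one more tool, called after "Call:" as name([rows], argument=value, ...), one row to a line, values as JSON. carry_out: Moves the arm, as the interface text tells. Its arguments: {"type":"object","properties":{"targets":{"type":"array","items":{"type":"object","properties":{"hand":{"type":"number"},"x":{"type":"number"},"y":{"type":"number"},"z":{"type":"number"},"ax":{"type":"number"},"ay":{"type":"number"},"az":{"type":"number"}}}},"newtons":{"type":"number"}},"required":["targets"]}

```bash
mkdir -p pics; ls; python3 - <<'E'
from plant import *
import cv2,numpy as np
for n in ["top","side"]:
    p,d=read_camera(n); cv2.imwrite(f"pics/{n}0.png",p); np.save(f"{n}0.npy",d)
    print(n,camera_params(n))
s=read_state(); print(s)
E
```

```text
pics
top {'fx': 619.1798282720811, 'fy': 619.1798282720811, 'cx': 307.5000728148025, 'cy': 246.44468101559005, 'position': array([0.33669764, 0.00914163, 1.50244908]), 'rotation': array([ 0.07651586, -0.09023097, -1.57993056])}
side {'fx': 458.8393133083868, 'fy': 458.8393133083868, 'cx': 313.80671974802726, 'cy': 240.0333885464433, 'position': array([0.68260809, 0.59150459, 0.91199545]), 'rotation': array([0.16866408, 0.98153546, 2.64446538])}
{'t': 0.1, 'q': array([ 1.21757278e+00,  1.31070055e-01,  1.48919018e+00,  1.26110385e-05,
        1.52300855e+00, -8.53957310e-02]), 'dq': array([-0.00011137, -0.00147516, -0.00284262, -0.00106706, -0.00021415,
        0.00013165]), 'joint_torque': array([ 1.73945336e-03, -5.61336422e+01, -4.93100202e+01,  7.70903192e-02,
        2.88720924e-02, -4.48709230e-07]), 'tool_pos': array([0.15868166, 0.57841427, 0.40379053]), 'orientation': array([-4.19397158e-01, -3.11309100e+00,  2.56519499e-03]), 'force': array([-0.33463335,  0.70293261,  0.36026622]), 'wrist_torque': array([-0.05071732, -0.03463991, -0.03624925]), 'gripper_force': 0.0, 'opening': 0.09284257238002583}
```

View pics/top0.png

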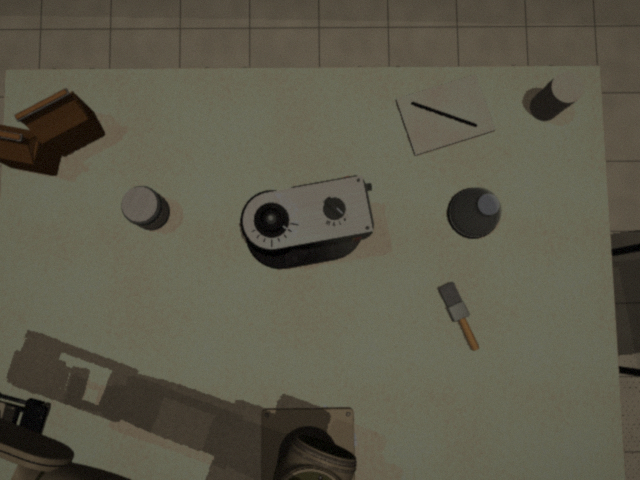

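View pics/side0.png

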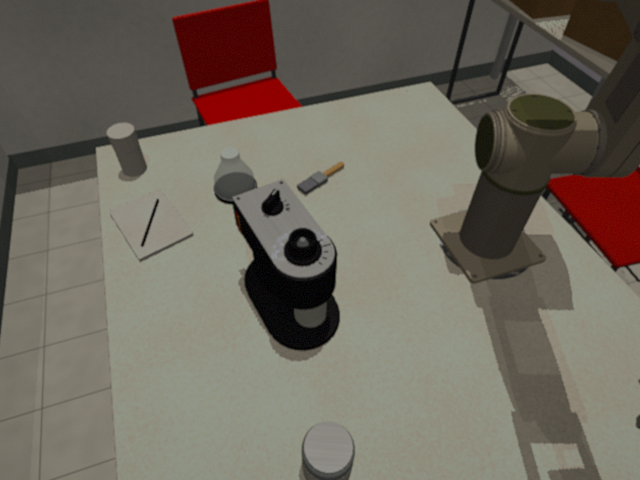

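The top view shows the mill with the sleeve near (270,219) and the dial near (335,208). The robot base is at the bottom, and image left is +y. In the side view the sleeve is near (302,245) and the dial near (273,203). Next I'll enlarge the top view and locate them.

```bash
cat > h.py <<'E'
import numpy as np,cv2
from plant import *
from scipy.spatial.transform import Rotation as R
def ray(c,u,v):
    return R.from_rotvec(c["rotation"]).apply([(u-c["cx"])/c["fx"],-(v-c["cy"])/c["fy"],-1.])
def at_z(c,u,v,z):
    r=ray(c,u,v);p=np.array(c["position"]);return p+r*(z-p[2])/r[2]
def at_d(c,u,v,d): return np.array(c["position"])+ray(c,u,v)*d
def px(c,P):
    q=R.from_rotvec(c["rotation"]).inv().apply(np.array(P)-c["position"])
    return np.array([c["cx"]+c["fx"]*q[0]/-q[2],c["cy"]-c["fy"]*q[1]/-q[2]])
def crop(p,u0,v0,w,h,k,name): cv2.imwrite(name,cv2.resize(p[v0:v0+h,u0:u0+w],None,fx=k,fy=k,interpolation=cv2.INTER_CUBIC))
E
python3 - <<'E'
from h import *
p=cv2.imread("pics/top0.png"); d=np.load("top0.npy"); c=camera_params("top")
crop(p,230,165,160,110,5,"pics/top0c.png")
print(c.keys())
for u,v,z in [(270,219,.285),(335,208,.2845),(305,200,.25),(366,231,.25),(357,179,.25)]:
    print(u,v,at_z(c,u,v,z),at_d(c,u,v,d[v,u]))
c=camera_params("side");d=np.load("side0.npy")
for u,v,z in [(302,242,.2885),(272,200,.2845)]:
    print(u,v,at_z(c,u,v,z),at_d(c,u,v,d[v,u]))
print(camera_params("wrist"))
E
```

```text
dict_keys(['fx', 'fy', 'cx', 'cy', 'position', 'rotation'])
270 219 [0.52175835 0.07164163 0.285     ] [0.52157839 0.07158085 0.28618387]
335 208 [ 0.54268658 -0.05785914  0.2845    ] [ 0.54229004 -0.05773016  0.28684462]
305 200 [0.56573053 0.00151734 0.25      ] [0.56499652 0.00154178 0.2540139 ]
366 231 [ 0.50037727 -0.12230248  0.25      ] [ 0.50059314 -0.12247583  0.2483482 ]
357 179 [ 0.60853208 -0.10604264  0.25      ] [ 0.6076532  -0.10567023  0.25404933]
302 242 [0.52562993 0.08243353 0.2885    ] [0.52417267 0.07770773 0.28271198]
272 200 [ 0.54590342 -0.04244118  0.2845    ] [ 0.54507787 -0.04626954  0.28071059]
{'fx': 352.61979036903347, 'fy': 352.61979036903347, 'cx': 313.0497436319725, 'cy': 239.26256992149914, 'position': array([0.08604438, 0.59781004, 0.38329641]), 'rotation': array([-0.23618785, -0.17671321,  1.29442522])}
```

View pics/top0c.png

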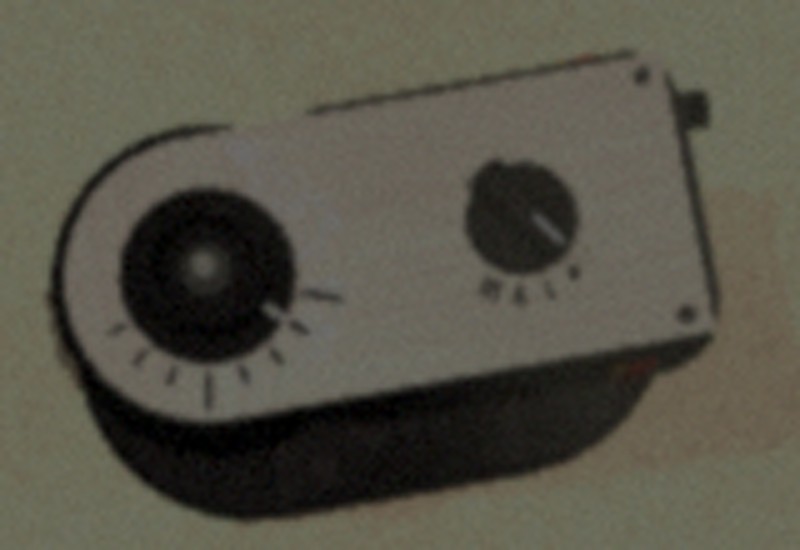

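The enlarged crop shows the sleeve skirt centred at crop (208,275). Its index line at (272,310) points at the short "2" mark, so the joint is about 0.33. The long "5" mark is at (208,390). The dial skirt is centred at (521,218), and its white end at (560,240) points at the dot. Sleeve to dial comes out at about 131 mm, against 130 mm given.

```bash
cat >> h.py <<'E'
def toolshift(P):
    s=read_state(); return R.from_rotvec(s["orientation"]).inv().apply(np.array(P)-s["tool_pos"])
E
python3 - <<'E'
from h import *
c=camera_params("top")
S=at_z(c,230+208/5,165+275/5,.2585);D=at_z(c,230+521/5,165+218/5,.2585)
print(S,D,np.linalg.norm(S-D),np.arctan2(-(S-D)[0],(S-D)[1]))
for z in (.50,): print(toolshift([S[0],S[1],z]))
print(R.from_rotvec(read_state()["orientation"]).as_matrix())
E
```

```text
[0.52370437 0.0697676  0.2585    ] [ 0.5458643 -0.0576417  0.2585   ] 0.12932204554391172 0.1722045088937049
[-0.48660115 -0.39407356 -0.09562759]
[[-9.64347804e-01  2.64637420e-01 -5.91635059e-04]
 [ 2.64638035e-01  9.64346541e-01 -1.56829862e-03]
 [ 1.55510724e-04 -1.66895447e-03 -9.99998595e-01]]
```

Call:
carry_out([
  {"hand": 100,"x": -0.02,"y": -0.02,"z": -0.06},
  {"hand": 100,"x": -0.06,"y": -0.05,"z": -0.095},
  {"hand": 100,"x": -0.487,"y": -0.394,"z": -0.095},
  {"hand": 100,"x": -0.487,"y": -0.394,"z": -0.095},
  {"hand": 100,"x": -0.487,"y": -0.394,"z": -0.095},
  {"hand": 100,"x": -0.487,"y": -0.394,"z": -0.095},
  {"hand": 100,"x": -0.487,"y": -0.394,"z": -0.095},
  {"hand": 100,"x": -0.487,"y": -0.394,"z": -0.095},
])

```text
schema error: expected keys hand, x, y, z, ax, ay, az
```

Call:
carry_out([
  {"hand": 100,"x": -0.02,"y": -0.02,"z": -0.06,"ax": 0,"ay": 0,"az": 0},
  {"hand": 100,"x": -0.06,"y": -0.05,"z": -0.095,"ax": 0,"ay": 0,"az": 0},
  {"hand": 100,"x": -0.487,"y": -0.394,"z": -0.095,"ax": 0,"ay": 0,"az": 0},
  {"hand": 100,"x": -0.487,"y": -0.394,"z": -0.095,"ax": 0,"ay": 0,"az": 0},
  {"hand": 100,"x": -0.487,"y": -0.394,"z": -0.095,"ax": 0,"ay": 0,"az": 0},
  {"hand": 100,"x": -0.487,"y": -0.394,"z": -0.095,"ax": 0,"ay": 0,"az": 0},
  {"hand": 100,"x": -0.487,"y": -0.394,"z": -0.095,"ax": 0,"ay": 0,"az": 0},
  {"hand": 100,"x": -0.487,"y": -0.394,"z": -0.095,"ax": 0,"ay": 0,"az": 0},
], newtons=30)

```text
t: 1.1
tool_pos: [0.4225, 0.2097, 0.4991]
orientation: [-0.419, -3.113, -0.0]
force: [1.1, 0.6, 0.2]
opening: 0.0928
gripper_force: 0.0
```

Call:
carry_out([
  {"hand": 100,"x": -0.135,"y": -0.108,"z": 0,"ax": 0,"ay": 0,"az": 0},
  {"hand": 100,"x": -0.135,"y": -0.108,"z": 0,"ax": 0,"ay": 0,"az": 0},
  {"hand": 100,"x": -0.135,"y": -0.108,"z": 0,"ax": 0,"ay": 0,"az": 0},
  {"hand": 100,"x": -0.135,"y": -0.108,"z": 0,"ax": 0,"ay": 0,"az": 0},
  {"hand": 100,"x": -0.135,"y": -0.108,"z": 0,"ax": 0,"ay": 0,"az": 0},
])

```text
t: 1.72
tool_pos: [0.5233, 0.0719, 0.4989]
orientation: [-0.42, -3.112, -0.0]
force: [-0.8, 0.2, 0.7]
opening: 0.0928
gripper_force: 0.0
```

```bash
python3 - <<'E'
from h import *
c=camera_params("wrist");p,d=read_camera("wrist");cv2.imwrite("pics/w1.png",p);np.save("w1.npy",d);np.savez("w1c.npz",**c)
s=read_state();print(s["tool_pos"],s["q"],px(c,[.5237,.0698,.2885]),px(c,[.5459,-.0576,.2845]))
E
```

```text
[0.52308953 0.07236715 0.49917946] [ 4.02236670e-02 -8.43802424e-02  1.53597056e+00  3.87991812e-04
  1.69059873e+00 -1.26323513e+00] [310.93368465 277.32256318] [125.65963022 356.64653401]
```

View pics/w1.png

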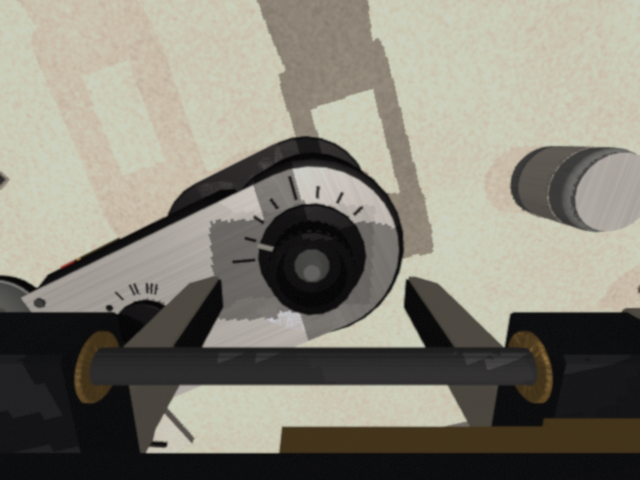

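The wrist view shows the skirt circle spanning columns 259–364 and rows 205–314. The grip top is near (313,265) and the index line near (266,247), next to mark 2.

```bash
python3 - <<'E'
from h import *
p=cv2.imread("pics/w1.png");d=np.load("w1.npy");c=dict(np.load("w1c.npz"))
crop(p,235,165,150,160,3.75,"pics/w1c.png")
print("pred skirt",px(c,[.5237,.0698,.2585]))
print("skirt ctr",at_z(c,311.5,259.5,.2585),"grip top",at_z(c,313,264,.2885))
# depth cloud: points on grip ring top / skirt top
v,u=np.mgrid[190:330,240:385]
P=np.array([at_d(c,a,b,d[b,a]) for a,b in zip(u.ravel(),v.ravel())])
S=np.array([.5237,.0698]);P=P[np.linalg.norm(P[:,:2]-S,axis=1)<.06]
for lo,hi in [(.245,.254),(.255,.264),(.28,.30)]:
    Q=P[(P[:,2]>lo)&(P[:,2]<hi)];print(lo,len(Q),Q.mean(0),Q.min(0),Q.max(0)) if len(Q) else print(lo,0)
E
```

```text
pred skirt [311.23235008 260.29408918]
skirt ctr [0.52321433 0.07011729 0.2585    ] grip top [0.51616274 0.07311156 0.2885    ]
0.245 9671 [0.52370037 0.069598   0.24959118] [0.46980776 0.01275041 0.24621857] [0.58287101 0.12535098 0.2539014 ]
0.255 2727 [0.50620708 0.07535486 0.25811469] [0.48699921 0.03474799 0.25503893] [0.55032806 0.10648775 0.26393443]
0.28 3485 [0.5222304  0.0706578  0.28627291] [0.49618981 0.0442965  0.28000377] [0.54824399 0.09675853 0.29011063]
```

View pics/w1c.png

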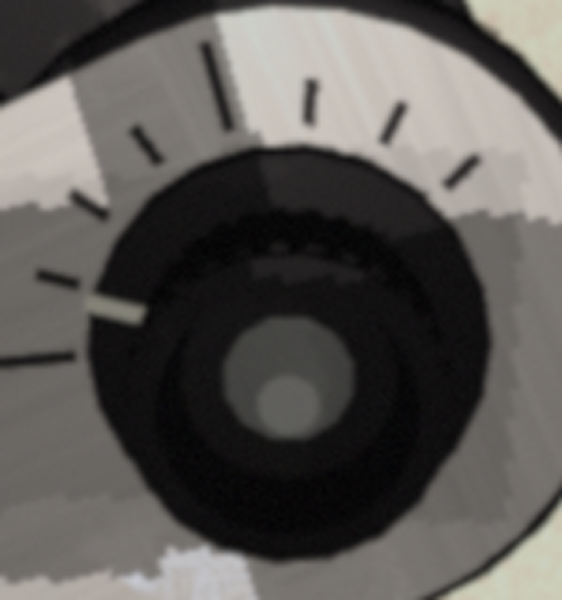

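The enlarged crop shows the index line from (88,303) to (145,315), just short of mark 2 at (38,273)–(78,285). The long mark 5 runs (207,45)–(230,130), and the long mark 1 is at (73,356).

```bash
python3 - <<'E'
from h import *
c=dict(np.load("w1c.npz"));S=np.array([.523,.0703])
for n,u,v,z in [("idx",88,303,.2585),("idxin",145,315,.2585),("m1",73,356,.25),("m2",78,285,.25),("m5",230,130,.25),("m5o",207,45,.25),("m8",447,185,.25)]:
    q=at_z(c,235+u/3.75,165+v/3.75,z)[:2]-S;print(n,np.hypot(*q),np.arctan2(q[1],q[0])%6.283)
print(toolshift([.523,.0703,.4475]))
E
```

```text
idx 0.03584553564080157 4.1853163979287835
idxin 0.02578134454162822 4.1695866217047906
m1 0.039352693297815405 4.532641300322608
m2 0.03899150032878509 4.184844816126094
m5 0.03932914727335995 3.130427103826727
m5o 0.05443582568159485 3.1285281200005475
m8 0.03983985145629368 2.0919787706054316
[-0.00049503 -0.00202704  0.05167875]
```

Call:
carry_out([
  {"hand": 100,"x": 0,"y": -0.002,"z": 0.025,"ax": 0,"ay": 0,"az": 0},
  {"hand": 100,"x": 0,"y": -0.002,"z": 0.051,"ax": 0,"ay": 0,"az": 0},
  {"hand": 100,"x": 0,"y": -0.002,"z": 0.051,"ax": 0,"ay": 0,"az": 0},
  {"hand": 30,"x": 0,"y": -0.002,"z": 0.051,"ax": 0,"ay": 0,"az": 0},
  {"hand": 30,"x": 0,"y": -0.002,"z": 0.051,"ax": 0,"ay": 0,"az": 0},
  {"hand": 30,"x": 0,"y": -0.002,"z": 0.051,"ax": 0,"ay": 0,"az": 0},
  {"hand": 30,"x": 0,"y": -0.002,"z": 0.051,"ax": 0,"ay": 0,"az": 0},
  {"hand": 30,"x": 0,"y": -0.002,"z": 0.051,"ax": 0,"ay": 0,"az": 0},
], newtons=25)

```text
t: 2.78
tool_pos: [0.5231, 0.0704, 0.4488]
orientation: [0.419, 3.113, 0.003]
force: [2.4, 5.7, 0.7]
opening: 0.0516
gripper_force: 25.0
```

Call:
carry_out([
  {"hand": 30,"x": 0,"y": 0,"z": 0,"ax": 0,"ay": 0,"az": 0.16},
  {"hand": 30,"x": 0,"y": 0,"z": 0,"ax": 0,"ay": 0,"az": 0.32},
  {"hand": 30,"x": 0,"y": 0,"z": 0,"ax": 0,"ay": 0,"az": 0.48},
  {"hand": 30,"x": 0,"y": 0,"z": 0,"ax": 0,"ay": 0,"az": 0.64},
  {"hand": 30,"x": 0,"y": 0,"z": 0,"ax": 0,"ay": 0,"az": 0.8},
  {"hand": 30,"x": 0,"y": 0,"z": 0,"ax": 0,"ay": 0,"az": 0.96},
  {"hand": 30,"x": 0,"y": 0,"z": 0,"ax": 0,"ay": 0,"az": 1.07},
  {"hand": 30,"x": 0,"y": 0,"z": 0,"ax": 0,"ay": 0,"az": 1.07},
])

```text
t: 3.78
tool_pos: [0.5228, 0.0701, 0.4488]
orientation: [-1.946, -2.465, -0.001]
force: [-2.1, 2.6, 3.4]
opening: 0.0517
gripper_force: 25.0
```

Call:
carry_out([
  {"hand": 30,"x": 0,"y": 0,"z": 0,"ax": 0,"ay": 0,"az": 0},
  {"hand": 100,"x": 0,"y": 0,"z": 0,"ax": 0,"ay": 0,"az": 0},
  {"hand": 100,"x": 0,"y": 0,"z": 0,"ax": 0,"ay": 0,"az": 0},
  {"hand": 100,"x": 0,"y": 0,"z": 0,"ax": 0,"ay": 0,"az": 0},
  {"hand": 100,"x": 0,"y": 0,"z": -0.03,"ax": 0,"ay": 0,"az": 0},
  {"hand": 100,"x": 0,"y": 0,"z": -0.06,"ax": 0,"ay": 0,"az": 0},
  {"hand": 100,"x": 0,"y": 0,"z": -0.06,"ax": 0,"ay": 0,"az": 0},
  {"hand": 100,"x": 0,"y": 0,"z": -0.06,"ax": 0,"ay": 0,"az": 0},
])

```text
t: 4.78
tool_pos: [0.5229, 0.0697, 0.5074]
orientation: [-1.948, -2.464, 0.001]
force: [0.2, -0.3, -0.6]
opening: 0.0928
gripper_force: 0.0
```

```bash
python3 - <<'E'
from h import *
c=camera_params("wrist");p,d=read_camera("wrist");cv2.imwrite("pics/w2.png",p);np.save("w2.npy",d);np.savez("w2c.npz",**c)
s=read_state();print(s["tool_pos"],s["orientation"],s["q"],s["opening"],px(c,[.523,.0703,.2585]),px(c,[.5443,-.058,.2845]))
E
```

```text
[0.52284177 0.06973341 0.50685667] [-1.94727515e+00 -2.46345740e+00  2.13356461e-03] [ 3.54070746e-02 -8.49540393e-02  1.52272340e+00 -9.87685359e-05
  1.70580677e+00 -1.97603668e-01] 0.09264661720707233 [313.92932779 253.03605419] [301.34097908 438.34434852]
```

View pics/w2.png

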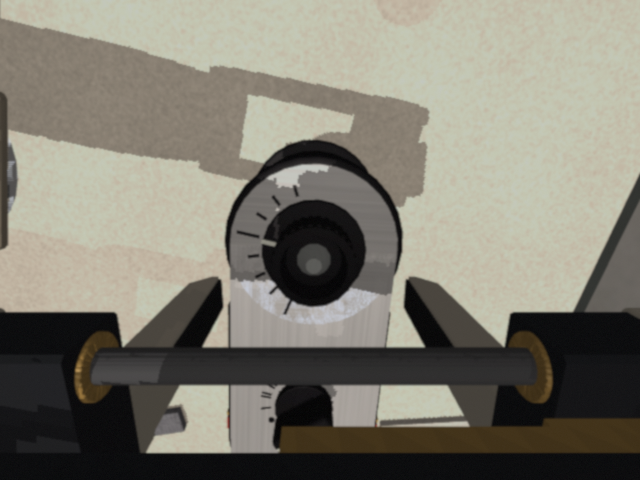

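The index line, (262,240)–(275,243), lines up with the long mark 5 at (237,233)–(258,238). Three short marks lie above it (6–8), so the sleeve is at 5 and released. The dial comes next.

```bash
python3 - <<'E'
from h import *
c=dict(np.load("w2c.npz"));S=np.array([.523,.0703])
q=at_z(c,262,240.5,.2585)[:2]-S;print("idx",np.hypot(*q),np.arctan2(q[1],q[0])%6.283,"want",2.967+.164)
s=read_state();y=R.from_rotvec(s["orientation"]).as_matrix()[:,1];a=np.arctan2(y[1],y[0]);print("tool y",a,"turn",a+.807)
print(toolshift([.5446,-.0579,.507]))
E
```

```text
idx 0.036102942957434825 3.1264344085533105 want 3.1310000000000002
tool y 0.2329978333520671 turn 1.0399978333520672
[-0.1292084  -0.00829994 -0.00016493]
```

Call:
carry_out([
  {"hand": 60,"x": -0.04,"y": -0.003,"z": 0,"ax": 0,"ay": 0,"az": 0.17},
  {"hand": 60,"x": -0.09,"y": -0.006,"z": 0,"ax": 0,"ay": 0,"az": 0.34},
  {"hand": 60,"x": -0.129,"y": -0.008,"z": 0,"ax": 0,"ay": 0,"az": 0.51},
  {"hand": 60,"x": -0.129,"y": -0.008,"z": 0,"ax": 0,"ay": 0,"az": 0.68},
  {"hand": 60,"x": -0.129,"y": -0.008,"z": 0,"ax": 0,"ay": 0,"az": 0.85},
  {"hand": 60,"x": -0.129,"y": -0.008,"z": 0,"ax": 0,"ay": 0,"az": 1.04},
  {"hand": 60,"x": -0.129,"y": -0.008,"z": 0,"ax": 0,"ay": 0,"az": 1.04},
  {"hand": 60,"x": -0.129,"y": -0.008,"z": 0,"ax": 0,"ay": 0,"az": 1.04},
], newtons=50)

```text
t: 5.82
tool_pos: [0.5449, -0.0575, 0.5075]
orientation: [-2.912, -1.177, 0.002]
force: [-0.3, 0.5, 0.0]
opening: 0.0559
gripper_force: 0.0
```

```bash
python3 - <<'E'
from h import *
c=camera_params("wrist");p,d=read_camera("wrist");cv2.imwrite("pics/w3.png",p)
s=read_state();y=R.from_rotvec(s["orientation"]).as_matrix()[:,1]
print(s["tool_pos"],np.arctan2(y[1],y[0]),s["q"],toolshift([.5446,-.0579,.4485]))
D=np.array([.5446,-.0579]);e=np.array([np.cos(3.907),np.sin(3.907)])
print("pred ctr",px(c,[*D,.2845]),"ends",px(c,[*(D+.023*e),.2845]),px(c,[*(D-.023*e),.2845]))
v,u=np.mgrid[150:345,200:430]
P=np.array([at_d(c,a,b,d[b,a]) for a,b in zip(u.ravel(),v.ravel())])
P=P[np.linalg.norm(P[:,:2]-D,axis=1)<.035];Q=P[(P[:,2]>.279)&(P[:,2]<.29)]
n=np.array([-e[1],e[0]]);a=(Q[:,:2]-D)@e;b=(Q[:,:2]-D)@n
print(len(Q),a.min(),a.max(),b.min(),b.max())
print(cv2.minAreaRect((Q[:,:2]*1000).astype(np.float32)))
E
```

```text
[ 0.54488801 -0.05750837  0.50778969] -0.8033346825751632 [-1.98728410e-01 -2.97824667e-02  1.46797243e+00 -1.65024182e-05
  1.70433204e+00  6.04603879e-01] [-0.00044707  0.00012666  0.05928986]
pred ctr [312.77252709 267.72677315] ends [312.69020309 302.11473907] [312.85979851 231.27219601]
1568 -0.02340746224542944 0.022070427073268527 -0.00670626996136688 0.007156322401118755
((545.1681518554688, -57.5494499206543), (45.54045867919922, 13.674134254455566), 44.39308166503906)
```

View pics/w3.png

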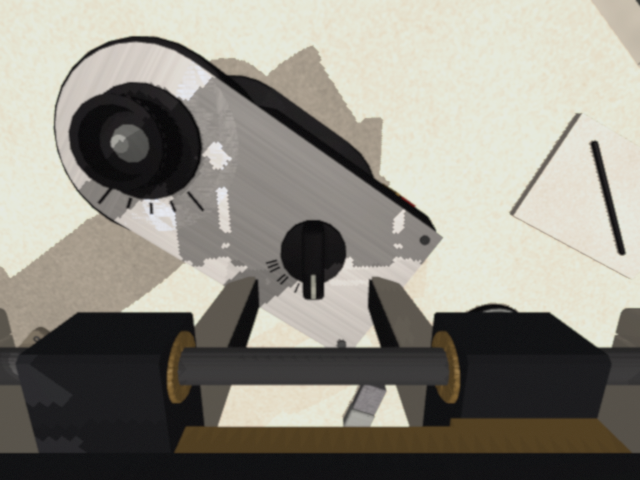

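The bar stands vertical in the picture, with its white line at (313,285), and it is centred between the fingers. The depth rectangle of 45.5 x 13.7 mm matches the given bar. Now descend and grip.

Call:
carry_out([
  {"hand": 60,"x": 0,"y": 0,"z": 0.03,"ax": 0,"ay": 0,"az": 0},
  {"hand": 60,"x": 0,"y": 0,"z": 0.059,"ax": 0,"ay": 0,"az": 0},
  {"hand": 60,"x": 0,"y": 0,"z": 0.059,"ax": 0,"ay": 0,"az": 0},
  {"hand": 0,"x": 0,"y": 0,"z": 0.059,"ax": 0,"ay": 0,"az": 0},
  {"hand": 0,"x": 0,"y": 0,"z": 0.059,"ax": 0,"ay": 0,"az": 0},
  {"hand": 0,"x": 0,"y": 0,"z": 0.059,"ax": 0,"ay": 0,"az": 0},
  {"hand": 0,"x": 0,"y": 0,"z": 0.059,"ax": 0,"ay": 0,"az": 0},
  {"hand": 0,"x": 0,"y": 0,"z": 0.059,"ax": 0,"ay": 0,"az": 0},
], newtons=50)

```text
t: 6.88
tool_pos: [0.5448, -0.0573, 0.4497]
orientation: [-2.914, -1.171, 0.0]
force: [-3.1, 0.5, 0.7]
opening: 0.0136
gripper_force: 50.0
```

Call:
carry_out([
  {"hand": 0,"x": 0,"y": 0,"z": 0,"ax": 0,"ay": 0,"az": 0.17},
  {"hand": 0,"x": 0,"y": 0,"z": 0,"ax": 0,"ay": 0,"az": 0.34},
  {"hand": 0,"x": 0,"y": 0,"z": 0,"ax": 0,"ay": 0,"az": 0.51},
  {"hand": 0,"x": 0,"y": 0,"z": 0,"ax": 0,"ay": 0,"az": 0.68},
  {"hand": 0,"x": 0,"y": 0,"z": 0,"ax": 0,"ay": 0,"az": 0.85},
  {"hand": 0,"x": 0,"y": 0,"z": 0,"ax": 0,"ay": 0,"az": 1.02},
  {"hand": 0,"x": 0,"y": 0,"z": 0,"ax": 0,"ay": 0,"az": 1.15},
  {"hand": 0,"x": 0,"y": 0,"z": 0,"ax": 0,"ay": 0,"az": 1.22},
])

```text
t: 7.88
tool_pos: [0.5447, -0.0572, 0.4497]
orientation: [-3.059, 0.714, 0.001]
force: [-3.0, 3.0, 2.9]
opening: 0.0137
gripper_force: 50.0
```

Call:
carry_out([
  {"hand": 0,"x": 0,"y": 0,"z": 0,"ax": 0,"ay": 0,"az": 0},
  {"hand": 0,"x": 0,"y": 0,"z": 0,"ax": 0,"ay": 0,"az": 0},
  {"hand": 0,"x": 0,"y": 0,"z": 0,"ax": 0,"ay": 0,"az": 0},
])

```text
t: 8.25
tool_pos: [0.5448, -0.0571, 0.4498]
orientation: [-3.06, 0.706, 0.001]
force: [-4.5, 3.8, 4.5]
opening: 0.0138
gripper_force: 50.0
```

```bash
python3 - <<'E'
from h import *
p,d=read_camera("wrist");cv2.imwrite("pics/w4.png",p)
s=read_state();y=R.from_rotvec(s["orientation"]).as_matrix()[:,1]
print(s["tool_pos"],"joint if no slip",-.807-np.arctan2(y[1],y[0]),s["q"][5],s["opening"],s["gripper_force"],s["force"],s["wrist_torque"])
p,d=read_camera("side");crop(p,225,165,130,110,5,"pics/s4.png")
E
```

```text
[ 0.54474206 -0.05717547  0.44969261] joint if no slip 1.217436237883716 1.8260307013078425 0.013543974438064769 50.001134276390076 [-4.39491689  3.11393798  4.82657643] [0.72385399 0.8516817  0.2332494 ]
```

View pics/w4.png

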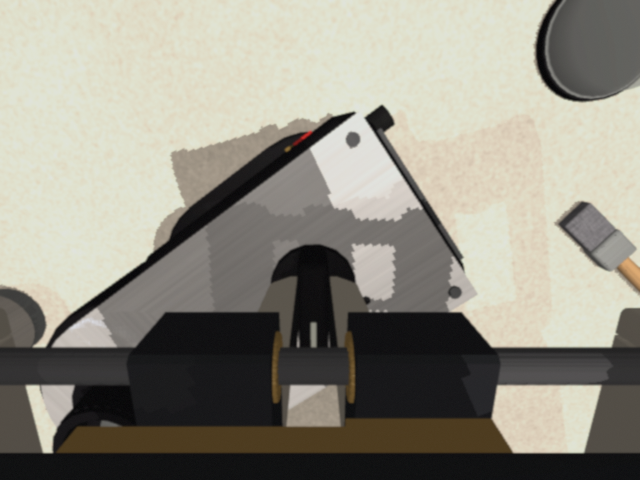

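View pics/s4.png

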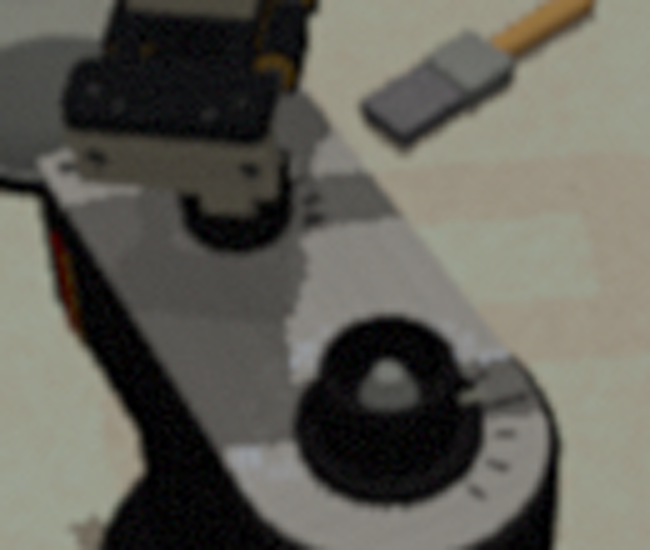

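The wrist view shows the white line still centred between the fingers at (313,330), so the bar hasn't slipped. The dial is at about 1.21, with roughly 0.2 N m of spring load on the wrist. The side view shows the sleeve index at (465,395) against the long mark 5 at (525,402), with marks 6–8 below it.

```bash
python3 -c "
from plant import robot
print(robot.close_job())"
```

```text
the job is handed in; nothing more can be done
None
```

The job is handed in: the grind sleeve is at setting 5 and released, and the fingers hold the run dial at the third click (about 1.21 rad, no slip seen); the arm stayed clear of the cup, hopper, tin and brush.

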